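# Lay the orange filter plate on the lit gem lamp

### The arm

A 6-joint arm with a two-finger parallel gripper is mounted at the origin on the work surface. World frame = base frame: x ahead of the robot, y to its left, z up, the work surface at z = 0. Lengths are in m, angles in degrees, forces in N, time in s.
With the tool pointing down it reaches from about 0.35 to 0.875 m from the base axis. Payload 4.2 kg.
Tool frame: the origin (TCP) lies on the front face of the gripper's body, between the roots of the fingers; the fingertips stand 70 mm ahead of it and the grasp point (between the pads) lies 51 mm ahead of it; x points along the fingers, y is the direction in which the jaws open and shut, and the axes are right-handed (so a half turn about x gives the same grasp; the last joint's range is limited). The gripper opens to 87 mm and grips with 3 to 60 N. Pads are 19 mm wide; open, the fingers measure 117 mm over their backs; the gripper's body (75 mm by 190 mm) begins 51 mm behind the grasp point.
Start: joints at [90.333, 22.042, 0.453, 0, -68.411, -14.817], TCP at [0.156, 0.605, 0.292] pointing down, gripper open.
Joint ranges: [-179.83, 179.83], [-69.29, 118.12], [-61.27, 80.66], [-181.25, 117.63], [-171.15, -9.14], [-177.46, 177.46]. Speed limits (degrees/s): [159.86, 159.86, 180, 180, 180, 180].

### API

Orientations are given as a 3x3 rotation matrix whose columns are the frame's x, y, z axes.
In Python, from station import r, viewer, spotter gives the robot as it stands.
- The arm moves only by the tool move_arm, never from a script. Its argument "series" is a list that holds one entry, the list of rows, each a list of 7 numbers: the turn, a rotation vector about the world's x, y, z scaled (see below), then the shift along the world's x, y, z scaled (see below), then the opening, from 0 (shut) to 1 (fully open). A call has 1 to 20 rows; each row shifts and turns the pose as measured when the row begins; what a row does not reach is not made up. The controller multiplies each number of a shift by 60 mm and each number of a turn by 8 degrees. A row lasts 1/8 s, in which the tool goes at most 62.5 mm and 10.7 degrees, less where a joint would pass 70% of its speed; a pose out of reach is approached as far as the arm can. A call with a number of a shift or a turn outside -1 to 1 is refused whole. A call with a gripper value outside its range is refused whole. The fingers move at their own pace and stop on an object; the grip force is fixed at half the most. Time passes only in rows, so rows that do not move let the fingers close. It gives the time, the measured TCP pose, the force and the opening at its end, in the units of the state.
- r.sense(): the state, without advancing time (a new reading comes with each control period).
- viewer.capture(name): name is "scene" or "top" or "wrist"; returns (picture, depth): 420x560x3 uint8, red, green, blue; 420x560 float32, m along the optical axis (not along the pixel's ray), 0 where there is no reading.
- viewer.camera_params(name): a dict with "mtx" (3x3 intrinsics, pixels), "dist_coeffs" ([k1, k2, p1, p2, k3] as OpenCV has them; the pictures are not rectified), "pose" (4x4, takes a point from camera to world coordinates). Camera axes: x right, y down, z forward; pixel columns grow to the right and rows downward; lengths in m; the calibration is good to about 2 mm. A picture is of the moment at which its call begins: read the wrist's pose just before it. camera_params takes no time and is no camera call; for the wrist camera it gives the pose at the moment of the call.
- r.finish_job(): hands the job in, once; it reports no verdict.
Trained networks look in the newest picture that a camera, given by its name, has taken for a name from the list of things; names that differ only in an ending like _2 or _b are one class to them, and where a whole thing is asked for, a point or a joint stands for the part that bears it (a point fixed in the world has none). Each returns a list of dicts, best first, with "conf" (0 to 1); they miss things now and then, are a little off and sometimes report something else, mostly with a low value. They report only what shows in the picture. A call takes as long as a camera call. They do not tell look-alikes from the thing itself.
- spotter.find_in(camera, name): "centre" ([column, row] in pixels, amid what is visible of it).
- spotter.trace(camera, name): "mask" (420x560 bool, what is visible of it) and "centre" ([column, row] in pixels, amid what is visible of it).
The state is a dict: "time_s": time; "joints": joint angles; "joint_velocities": joint speeds; "effort": joint torques, N m; "tcp_pos": TCP position; "ee_rot": TCP orientation; "wrist_force": force on the tool from outside, world axes, zero at the start; "moment": the same for the moment, N m; "gripper_width": opening from 0.0 (shut) to 1.0 (fully open).
Only numpy, scipy, OpenCV 4.12 (cv2) and the standard library are available. Lean on these libraries where they do the work, as an engineer would, in place of code of your own. Each camera call takes 0.05 s, during which the arm holds its last target.

### The job

Keeping the top orange filter plate flat, slide it out over the low-lipped front of its grey holder until about a third of it overhangs, then pinch the overhanging end by its two long edges, lift the plate off and set it down flat and centred on the puck lamp whose top glows white. Leave the blue plate below it in the holder, do not use the other lamp with the dark top, and do not drop the orange plate.

Things in the scene. Friction and masses are not known exactly. Their poses are not given: they have to be found in the camera images.
- sheet_mid (a point): Centre (half-way up) of the loose orange plate, 130 long (x) x 50 wide (y) x 4 mm thick, 70 g: the top one of two plates in the grey holder, its x along the holder's, its centre within 8 mm of the holder's middle. It slides on the blue plate when a shut gripper presses it lightly (5 to 20 N) from above and drags; press its rear half, so that the pressed point stays over the holder.
- holder: Fixed grey block, x -68 to +70, y +-39 mm, 51 high; origin under its middle at table height. A channel 54 wide along x between side rims (tops at z 51) holds the blue plate (z 40 to 46) and on it the orange one (46 to 50). Front face (x = -68) towards the robot with low steel lip (top z 44), back stop top z 45. 100 mm in front are free, for fingertips below the overhanging plate.
- lamp_top (a point): Centre of the flat round top of the lit lamp, 45 mm above the table: a fixed black upright puck 62 mm in diameter with a glowing white disc on top, on a foot 90 mm in diameter, 10 mm high. The plate is to lie on it centre over centre, in any direction; its ends stick out 34 mm. A second lamp of the same shape with a dark top stands on one side or the other and is not to be used.
- under_mid (a point): Centre (half-way up) of the blue plate, 122 x 50 x 6 mm, loose, 110 g, lying in the holder under the orange one, kept by the front lip and back stop. It stays in the holder.
Mind the look-alikes: they are no part of the job. Of the things shaped like the part that bears sheet_mid, the orange one is meant.

How it is judged (in metres and radians):
On the way, in this order (a step that is already met when the one before it is completed fails the run):
1. the orange plate lies flat in the holder's channel with at least 30 mm of it overhanging the front face (x of sheet_mid in the frame of holder between -0.068 and -0.033 m and z of sheet_mid in the frame of holder between 0.044 and 0.052 m and y of sheet_mid in the frame of holder between -0.012 and 0.012 m and angle between sheet_mid's own z axis and vertical below 0.1 rad), for 0.2 s.
2. the orange plate is held in the fingers, at least 10 mm above where it lay (contact force between the fingers and sheet above 1 N and z of sheet_mid in the frame of holder above 0.058 m), for 0.1 s.
At the end, for the whole second after the job is handed in: The orange plate lies flat (within 6 degrees) and at rest on the lit lamp's top, its centre within 18 mm of the lamp's centre, and the blue plate still lies in the holder's channel, its centre within 12 mm of the holder's middle (horizontal distance between sheet_mid and lamp_top below 0.018 m and z of sheet_mid in the frame of lamp_top between -0.001 and 0.006 m and angle between sheet_mid's own z axis and vertical below 0.1 rad and linear speed of sheet below 0.02 m/s and horizontal distance between under_mid and holder below 0.012 m and z of under_mid in the frame of holder below 0.047 m); the robot touches nothing.
It fails at once if the orange plate is dropped (falls faster than 0.6 m/s out of the fingers, as from about 20 mm) (linear speed of sheet above 0.6 m/s and contact force between the fingers and sheet below 0.05 N).
It also fails if it takes over 45 s, if anything falls off the work surface, if the arm or the gripper's body presses on something with over 40 N, if the wrist force passes 120 N, or if a joint passes its speed limit or range.

## Working session

There is one attempt and no reset: what is moved stays moved. The work goes in short steps, Python scripts to look and compute and a tool call to move; the robot and the scene stay as the last step left them, time stands still between calls to the robot, and variables do not carry over. Pictures are saved under pics/ and viewed, and the job is handed in when it is done.

Besides the shell and the picture viewer there is one more tool, called after "Emit:" in YAML: its name, and indented under it one key for each argument. move_arm: Moves the arm, as the interface text tells. Its arguments: {"type":"object","properties":{"series":{"type":"array","items":{"type":"array","items":{"type":"array","items":{"type":"number","minimum":-1,"maximum":1}}}}},"required":["series"]}

```bash
mkdir -p pics; cat > h.py <<'E'
from station import r, viewer, spotter
import numpy as np, cv2
def cap(n,f):
    p,d=viewer.capture(n); cv2.imwrite('pics/'+f+'.png',p[:,:,::-1]); return p,d
def ray(c,n,z):
    # pixel -> world at height z
    k=viewer.camera_params(n); T=np.array(k['pose'])
    u=cv2.undistortPoints(np.array([[c]],float),np.array(k['mtx']),np.array(k['dist_coeffs']))[0,0]
    d=T[:3,:3]@[u[0],u[1],1]; o=T[:3,3]; return o+d*(z-o[2])/d[2]
def cloud(n,d,mask):
    k=viewer.camera_params(n); T=np.array(k['pose'])
    v,u=np.nonzero(mask&(d>0)); 
    q=cv2.undistortPoints(np.stack([u,v],1).astype(float)[:,None],np.array(k['mtx']),np.array(k['dist_coeffs']))[:,0]
    z=d[v,u]; P=np.c_[q*z[:,None],z]; return P@T[:3,:3].T+T[:3,3]
E
python3 - <<'E'
from h import *
s=r.sense(); print(s['time_s'],s['tcp_pos'],s['ee_rot'],s['wrist_force'],s['gripper_width'])
for n in ['top','scene','wrist']:
    p,d=cap(n,n+'1'); print(n,np.round(viewer.camera_params(n)['pose'],3).tolist())
    for t in ['sheet_mid','holder','lamp_top','under_mid']:
        for x in spotter.trace(n,t):
            P=cloud(n,d,x['mask'])
            print(n,t,round(x['conf'],2),np.round(x['centre']),x['mask'].sum(),np.round(np.median(P,0),4) if len(P) else '')
print(r.sense()['time_s'])
E
```

```text
0.0 [0.15618988 0.60468803 0.29113916] [[-4.85245356e-04 -2.50296139e-01 -9.68169204e-01]
 [-2.19686751e-03 -9.68166715e-01  2.50296597e-01]
 [-9.99997469e-01  2.24839473e-03 -8.00690543e-05]] [0.65828123 0.10336321 0.50195469] 0.9998058810640958
top [[-0.005, -0.998, 0.062, 0.473], [-1.0, 0.005, 0.011, -0.065], [-0.011, -0.062, -0.998, 0.901], [0.0, 0.0, 0.0, 1.0]]
top sheet_mid 0.75 [107. 176.] 2229 [0.5706 0.2238 0.0497]
top sheet_mid 0.63 [197. 195.] 2168 [0.544  0.0761 0.0037]
top holder 0.81 [126. 173.] 1977 [0.5817 0.1931 0.0491]
top lamp_top 0.77 [411. 182.] 2125 [ 0.5675 -0.2885  0.0398]
top lamp_top 0.23 [122. 174.] 19 [0.5766 0.1997 0.0481]
scene [[-0.071, 0.808, -0.585, 1.011], [0.997, 0.047, -0.056, 0.015], [-0.018, -0.588, -0.809, 0.711], [0.0, 0.0, 0.0, 1.0]]
scene sheet_mid 0.84 [336. 234.] 1507 [0.5488 0.0761 0.0039]
scene sheet_mid 0.8 [423. 237.] 1909 [0.5791 0.2226 0.0502]
scene holder 0.59 [415. 254.] 2059 [0.6138 0.1981 0.0456]
scene lamp_top 0.81 [137. 234.] 1711 [ 0.5856 -0.29    0.0287]
scene under_mid 0.47 [421. 269.] 30 [0.639  0.2117 0.0459]
wrist [[-0.251, -0.932, -0.262, 0.228], [-0.968, 0.242, 0.067, 0.588], [0.001, 0.271, -0.963, 0.385], [0.0, 0.0, 0.0, 1.0]]
0.75
```

View pics/top1.png

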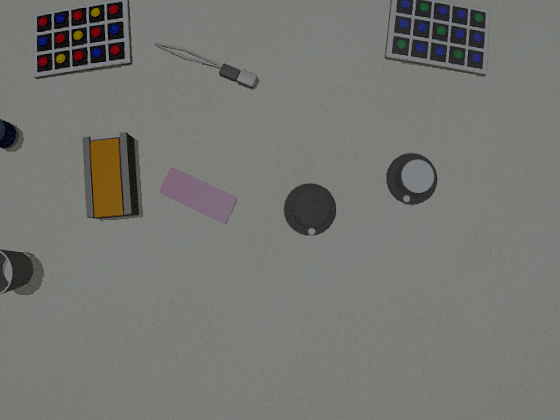

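View pics/scene1.png

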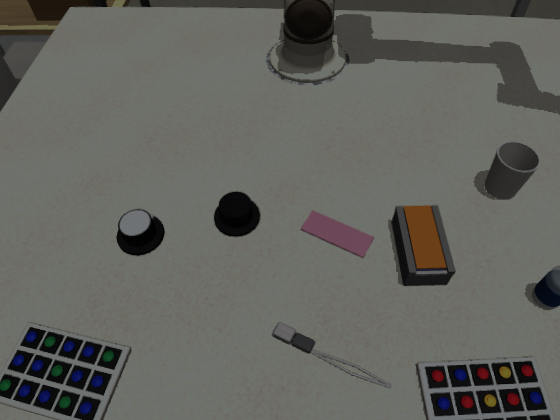

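```bash
cat > m.py <<'E'
from h import *
def orange(n,p,d,zr=(0.03,0.2)):
    hsv=cv2.cvtColor(p,cv2.COLOR_RGB2HSV)
    m=(hsv[...,0]>8)&(hsv[...,0]<25)&(hsv[...,1]>150)&(hsv[...,2]>60)
    k,l,st,_=cv2.connectedComponentsWithStats(m.astype(np.uint8))
    m=l==1+np.argmax(st[1:,4]); return m
def rect(n,m,z):
    c,_=cv2.findContours(m.astype(np.uint8),0,2); c=max(c,key=cv2.contourArea)[:,0]
    P=np.array([ray(q,n,z)[:2] for q in c])
    return cv2.minAreaRect((P*1000).astype(np.float32)), P
E
python3 - <<'E'
from m import *
for n in ['top','scene']:
    p,d=viewer.capture(n)
    m=orange(n,p,d); print(n,rect(n,m,.05)[0], np.round(np.median(cloud(n,d,m),0),4),m.sum())
    # white top
    l=[x for x in spotter.trace(n,'lamp_top') if x['conf']>.5][0]
    hsv=cv2.cvtColor(p,cv2.COLOR_RGB2HSV); g=cv2.dilate(l['mask'].astype(np.uint8),np.ones((5,5)))>0
    w=g&(hsv[...,2]>130)
    k,lb,st,_=cv2.connectedComponentsWithStats(w.astype(np.uint8)); w=lb==1+np.argmax(st[1:,4])
    rr,P=rect(n,w,.045); print(' lamp',rr,cv2.minEnclosingCircle((P*1000).astype(np.float32)),np.round(np.median(cloud(n,d,w),0),4))
    # holder rims cloud
    M=np.zeros(d.shape,bool); M[:]=True
    C=cloud(n,d,M); k=(C[:,2]>.042)&(C[:,2]<.056)&(abs(C[:,0]-.57)<.12)&(abs(C[:,1]-.215)<.09)
    print(' holder',cv2.minAreaRect((C[k,:2]*1000).astype(np.float32)),k.sum())
E
```

```text
top ((570.9502563476562, 224.33082580566406), (130.9951171875, 51.11656951904297), 4.885009288787842) [0.5699 0.2241 0.0497] 2240
 lamp ((582.60205078125, -279.3077392578125), (11.686125755310059, 24.633575439453125), 75.26243591308594) ((581.375732421875, -282.47021484375), 12.188881874084473) [ 0.5844 -0.2794  0.044 ]
 holder ((575.9990844726562, 223.913330078125), (138.4299774169922, 80.27891540527344), 5.0278706550598145) 3697
scene ((573.2482299804688, 222.68893432617188), (129.55886840820312, 50.913021087646484), 4.990965366363525) [0.5777 0.2226 0.0502] 1796Traceback (most recent call last):
  File "<stdin>", line 9, in <module>
    return _wrapfunc(a, 'argmax', axis=axis, out=out, **kwds)
    return bound(*args, **kwds)
ValueError: attempt to get argmax of an empty sequence
```

```bash

python3 - <<'E'
from m import *
for n,c in [('top',(417,176)),('scene',(136,224))]:
    p,d=viewer.capture(n); v=p.max(2); print(v[c[1],c[0]-25:c[0]+26:3])
    b=np.zeros(d.shape,bool); b[c[1]-35:c[1]+35,c[0]-35:c[0]+35]=1
    C=cloud(n,d,b); k=(C[:,2]>.038)&(C[:,2]<.052)
    print(cv2.minEnclosingCircle((C[k,:2]*1000).astype(np.float32)),np.median(C[k],0),k.sum(), C[k].min(0),C[k].max(0))
    for t in (90,105,120):
      cc,_=cv2.findContours((v[c[1]-18:c[1]+19,c[0]-20:c[0]+20]>t).astype(np.uint8),0,2,offset=(c[0]-20,c[1]-18))
      cc=max(cc,key=cv2.contourArea)[:,0]; P=np.array([ray(q,n,.045)[:2] for q in cc]); print(t,cv2.fitEllipse((P*1000).astype(np.float32)))
E
```

```text
[ 53  47  44  80 130 129 127 128 131 132 130 130 126 128  77 130 127]
((571.2023315429688, -297.35101318359375), 32.13828659057617) [ 0.57063472 -0.29576731  0.04424234] 1071 [ 0.54031206 -0.3273363   0.03825265] [ 0.60275012 -0.26592049  0.04988852]
90 ((571.0209350585938, -296.623779296875), (54.66569900512695, 54.95498275756836), 4.587027549743652)
105 ((571.1502685546875, -296.5024719238281), (53.27750778198242, 54.447872161865234), 92.39192199707031)
120 ((570.9581298828125, -296.41534423828125), (52.549530029296875, 53.34421157836914), 80.15706634521484)
[114 114 111 117 117 117 117 117 117 117 117 117 117  13   3   7  11]
((573.2740478515625, -299.0769348144531), 31.35114288330078) [ 0.5754815  -0.29698444  0.0453363 ] 747 [ 0.54378703 -0.32968983  0.03805295] [ 0.60335029 -0.26786029  0.04965312]
90 ((572.1723022460938, -299.00494384765625), (53.44236755371094, 53.60404586791992), 148.71890258789062)
105 ((572.1351318359375, -299.03143310546875), (51.37397766113281, 52.60617446899414), 20.574663162231445)Traceback (most recent call last):
  File "<stdin>", line 9, in <module>
ValueError: max() iterable argument is empty
```

Emit:
move_arm:
  series:
    - [[0, 0, 0.244, 0.76, -0.63, 0, 0], [0, 0, 0.244, 0.76, -0.63, 0, 0], [0, 0, 0.244, 0.76, -0.63, 0, 0], [0, 0, 0.244, 0.76, -0.63, 0, 0], [0, 0, 0.244, 0.76, -0.63, 0, 0], [0, 0, 0.244, 0.76, -0.63, 0, 0], [0, 0, 0.244, 0.76, -0.63, 0, 0], [0, 0, 0.244, 0.76, -0.63, 0, 0], [0, 0, 0.244, 0.76, -0.63, 0, 0], [0, 0, 0.244, 0.76, -0.63, 0, 0], [0, 0, 0, 0, 0, 0, 0]]

```text
time_s: 2.42
tcp_pos: [0.6242, 0.2143, 0.2925]
ee_rot: [[0.003, 0.104, -0.995], [0.003, -0.995, -0.104], [-1.0, -0.003, -0.003]]
wrist_force: [-0.4, 0.0, -0.3]
gripper_width: 0.002
```

Emit:
move_arm:
  series:
    - [[0, 0, -0.12, -0.2, 0.21, -0.6, 0], [0, 0, 0, 0, 0, -0.7, 0], [0, 0, 0, 0, 0, 0, 0], [0, 0, 0, 0, 0, 0, 0]]

```text
time_s: 2.92
tcp_pos: [0.6121, 0.2283, 0.2157]
ee_rot: [[0.007, 0.086, -0.996], [0.005, -0.996, -0.086], [-1.0, -0.005, -0.008]]
wrist_force: [0.9, 0.3, 0.7]
gripper_width: 0.004
```

```bash

python3 - <<'E'
from m import *
print(r.sense()['tcp_pos'])
p,d=cap('wrist','w2'); m=orange('wrist',p,d); print(m.sum(),rect('wrist',m,.05)[0],np.median(cloud('wrist',d,m),0))
E
```

```text
[0.61214198 0.22829588 0.21565344]
4240 ((595.8641967773438, 226.56422424316406), (82.493896484375, 49.33308792114258), 4.946208477020264) [0.61281564 0.22831354 0.04982604]
```

View pics/w2.png

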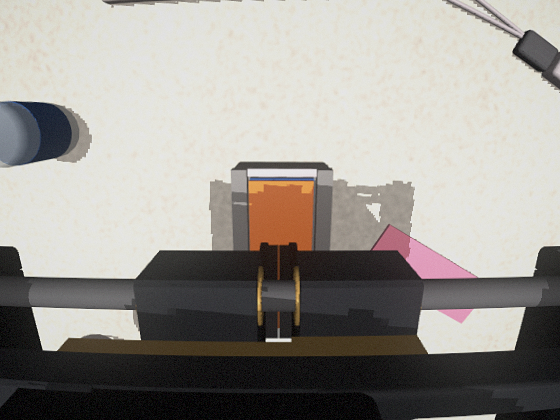

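Emit:
move_arm:
  series:
    - [[-0.03, 0.05, 0, 0, 0, -0.6, 0], [0, 0, 0, 0, 0, -0.6, 0], [0, 0, 0, 0, 0, -0.1, 0], [0, 0, 0, 0, 0, 0, 0], [0, 0, 0, 0, 0, 0, 0]]

```text
time_s: 3.6
tcp_pos: [0.6164, 0.2316, 0.1473]
ee_rot: [[0.017, 0.089, -0.996], [0.011, -0.996, -0.088], [-1.0, -0.009, -0.018]]
wrist_force: [0.4, -0.6, -0.4]
gripper_width: 0.001
```

Emit:
move_arm:
  series:
    - [[-0.08, 0.12, 0, -0.07, -0.07, 0, 0], [0, 0, 0, 0, 0, 0, 0]]

```text
time_s: 3.85
tcp_pos: [0.6127, 0.2276, 0.1499]
ee_rot: [[0.003, 0.089, -0.996], [0.001, -0.996, -0.089], [-1.0, -0.001, -0.003]]
wrist_force: [0.5, -0.2, 0.4]
gripper_width: 0.002
```

Emit:
move_arm:
  series:
    - [[-0.02, 0.03, 0, 0, 0, -0.2, 0], [-0.02, 0.03, 0, -0.02, 0, -0.2, 0], [0, 0, 0, 0, 0, 0, 0]]

```text
time_s: 4.22
tcp_pos: [0.6111, 0.2274, 0.124]
ee_rot: [[-0.007, 0.088, -0.996], [-0.005, -0.996, -0.088], [-1.0, 0.005, 0.007]]
wrist_force: [-0.6, 0.4, 0.5]
gripper_width: 0.008
```

Emit:
move_arm:
  series:
    - [[0.04, -0.05, 0, 0, 0, -0.04, 0], [0, 0, 0, 0, 0, 0, 0]]

```text
time_s: 4.47
tcp_pos: [0.6111, 0.2274, 0.1209]
ee_rot: [[0.0, 0.089, -0.996], [0.0, -0.996, -0.089], [-1.0, -0.0, -0.0]]
wrist_force: [-0.7, -0.1, -0.2]
gripper_width: 0.004
```

Emit:
move_arm:
  series:
    - [[0, 0, 0, 0, 0, -0.03, 0], [0, 0, 0, 0, 0, 0, 0]]

```text
time_s: 4.72
tcp_pos: [0.6116, 0.2277, 0.1206]
ee_rot: [[0.002, 0.089, -0.996], [0.001, -0.996, -0.089], [-1.0, -0.001, -0.002]]
wrist_force: [0.1, 0.1, -0.1]
gripper_width: 0.005
```

Emit:
move_arm:
  series:
    - [[0, 0, 0, 0, 0, -0.05, 0]]

```text
time_s: 4.85
tcp_pos: [0.6123, 0.2279, 0.1201]
ee_rot: [[0.004, 0.09, -0.996], [0.001, -0.996, -0.09], [-1.0, -0.0, -0.004]]
wrist_force: [-4.4, -0.0, 17.9]
gripper_width: 0.006
```

Emit:
move_arm:
  series:
    - [[0, -0.03, 0, -0.08, -0.007, -0.03, 0], [0, 0, 0, -0.1, -0.008, -0.03, 0]]

```text
time_s: 5.1
tcp_pos: [0.6047, 0.2284, 0.1202]
ee_rot: [[0.018, 0.092, -0.996], [0.005, -0.996, -0.092], [-1.0, -0.003, -0.019]]
wrist_force: [1.3, -0.5, 6.3]
gripper_width: 0.009
```

Emit:
move_arm:
  series:
    - [[0, 0.08, 0, -0.1, -0.012, -0.04, 0], [0, 0.05, 0, -0.1, -0.012, -0.04, 0]]

```text
time_s: 5.35
tcp_pos: [0.5968, 0.228, 0.1202]
ee_rot: [[0.013, 0.095, -0.995], [0.009, -0.995, -0.095], [-1.0, -0.007, -0.013]]
wrist_force: [2.8, -1.2, 7.0]
gripper_width: 0.002
```

```bash

python3 - <<'E'
from m import *
p,d=cap('top','t3'); m=orange('top',p,d); print(m.sum(),rect('top',m,.05)[0])
p,d=cap('scene','s3'); m=orange('scene',p,d); print(m.sum(),rect('scene',m,.05)[0])
s=r.sense(); print(s['time_s'],s['tcp_pos'],s['wrist_force'])
E
```

```text
1346 ((534.4133911132812, 222.55947875976562), (82.4627456665039, 50.54863739013672), 5.221375942230225)
438 ((601.4459228515625, 226.52175903320312), (46.20431137084961, 50.00215530395508), 4.119472980499268)
5.45 [0.59636843 0.22798208 0.12018803] [ 1.45075224 -0.58165279  7.28061182]
```

View pics/t3.png

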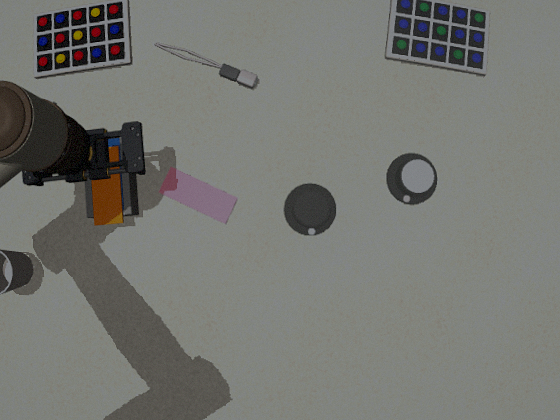

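View pics/s3.png

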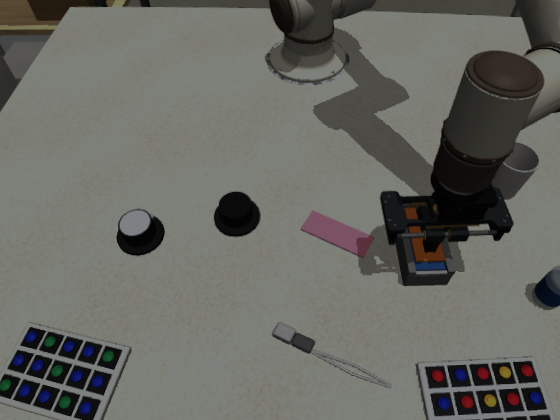

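Emit:
move_arm:
  series:
    - [[-0.03, 0.08, -0.03, -0.1, -0.02, -0.04, 0], [-0.03, 0.06, -0.03, -0.1, -0.02, -0.04, 0], [-0.02, 0.06, 0, -0.1, -0.02, -0.04, 0], [0, 0.06, 0, -0.1, -0.02, -0.04, 0]]

```text
time_s: 5.95
tcp_pos: [0.5812, 0.2267, 0.1201]
ee_rot: [[0.002, 0.092, -0.996], [0.008, -0.996, -0.092], [-1.0, -0.007, -0.003]]
wrist_force: [2.7, -1.5, 7.4]
gripper_width: 0.006
```

Emit:
move_arm:
  series:
    - [[-0.03, 0.05, -0.02, -0.1, -0.02, -0.04, 0], [-0.03, 0.04, -0.02, -0.1, -0.02, -0.04, 0], [-0.02, 0.04, 0, -0.1, -0.02, -0.04, 0]]

```text
time_s: 6.32
tcp_pos: [0.5699, 0.226, 0.1201]
ee_rot: [[0.004, 0.09, -0.996], [0.005, -0.996, -0.09], [-1.0, -0.004, -0.005]]
wrist_force: [3.2, -1.1, 6.2]
gripper_width: 0.005
```

```bash

python3 - <<'E'
from m import *
p,d=cap('top','t4'); m=orange('top',p,d); print(m.sum(),rect('top',m,.05)[0])
p,d=cap('scene','s4'); m=orange('scene',p,d); print(m.sum(),rect('scene',m,.05)[0])
s=r.sense(); print(s['time_s'],s['tcp_pos'],s['wrist_force'])
E
```

```text
1315 ((505.7828063964844, 220.23049926757812), (80.35684204101562, 50.521610260009766), 4.885882377624512)
436 ((571.1156005859375, 223.71231079101562), (48.187355041503906, 50.747276306152344), 3.2839834690093994)
6.425 [0.56943518 0.22592844 0.1201742 ] [1.14916092 0.72119919 8.30934503]
```

View pics/t4.png

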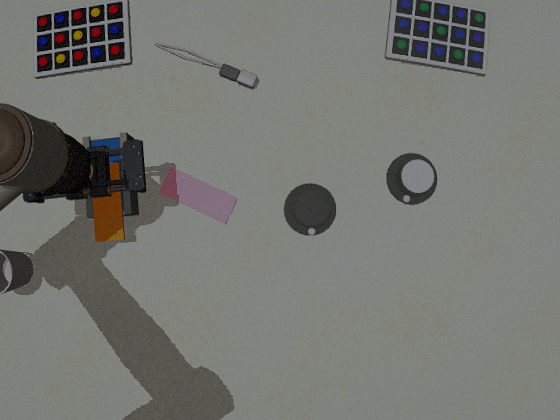

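Emit:
move_arm:
  series:
    - [[-0.02, 0.04, 0, -0.1, -0.02, -0.04, 0], [0, 0, 0, -0.03, 0, -0.03, 0], [0, 0, 0, 0, 0, 0, 0], [0, 0, 0, 0, 0, 0.3, 0], [0, 0, 0, 0, 0, 0.5, 0], [0, 0, 0, 0, 0, 0.5, 0.5], [0, 0, 0, 0, 0, 0, 1], [0, 0, 0, 0, 0, 0, 1], [0, 0, 0, 0, 0, 0, 1]]

```text
time_s: 7.55
tcp_pos: [0.5609, 0.224, 0.194]
ee_rot: [[-0.004, 0.09, -0.996], [0.001, -0.996, -0.09], [-1.0, -0.001, 0.004]]
wrist_force: [-0.6, 0.4, 0.0]
gripper_width: 0.379
```

```bash

python3 - <<'E'
from m import *
p,d=cap('top','t5'); m=orange('top',p,d); print(m.sum(),rect('top',m,.05)[0])
p,d=cap('scene','s5'); m=orange('scene',p,d); print(m.sum(),rect('scene',m,.05)[0])
p,d=cap('wrist','w5'); m=orange('wrist',p,d); print(m.sum(),rect('wrist',m,.05)[0])
s=r.sense(); print(s['time_s'],s['tcp_pos'],s['wrist_force'])
E
```

```text
1383 ((502.69512939453125, 219.93606567382812), (83.77861022949219, 50.607627868652344), 4.805395126342773)
1331 ((532.014892578125, 220.39227294921875), (122.0477523803711, 50.210880279541016), 4.753110408782959)
7071 ((552.6239624023438, 224.61160278320312), (80.35938262939453, 49.632225036621094), 4.817907333374023)
7.7 [0.56106257 0.22402758 0.19419879] [-0.71157842 -0.01399259  1.23512287]
```

View pics/t5.png

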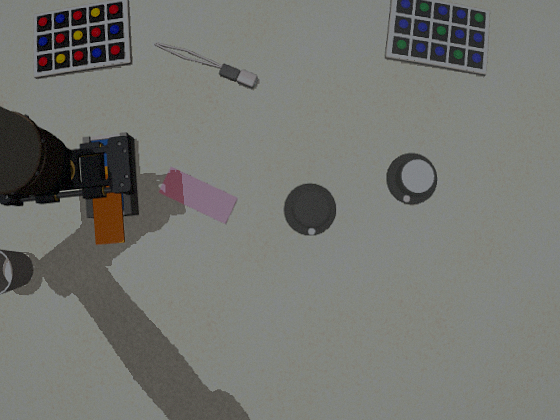

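View pics/w5.png

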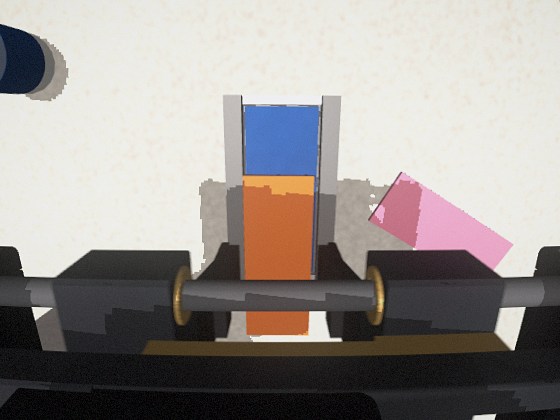

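Emit:
move_arm:
  series:
    - [[0, 0, -0.01, -0.6, -0.05, 0, 1], [0, 0, 0, -0.5, -0.04, 0, 1], [0, 0, 0, 0, 0, 0, 1], [0, 0, 0, 0, 0, 0, 1], [0, 0, 0, 0, 0, 0, 1]]

```text
time_s: 8.32
tcp_pos: [0.4945, 0.2186, 0.1923]
ee_rot: [[-0.005, 0.088, -0.996], [-0.001, -0.996, -0.088], [-1.0, 0.001, 0.005]]
wrist_force: [0.3, 0.0, 0.1]
gripper_width: 0.988
```

```bash

python3 - <<'E'
from m import *
print(ray((12,271),'top',.08))
p,d=cap('top','t6')
C=cloud('top',d,np.ones(d.shape,bool)); k=(C[:,2]>.06)&(C[:,2]<.16)&(C[:,1]>.28)&(C[:,0]<.46); print(C[k].min(0),C[k].max(0),k.sum())
p,d=cap('wrist','w6'); m=orange('wrist',p,d); print(m.sum(),rect('wrist',m,.05)[0])
s=r.sense(); print(s['time_s'],s['tcp_pos'],s['gripper_width'])
E
```

```text
[0.41335107 0.37904001 0.08      ]
[0.37568538 0.37039549 0.06001077] [0.43696212 0.41172655 0.09914362] 338
13221 ((527.28759765625, 222.20330810546875), (129.69393920898438, 49.568946838378906), 4.8780131340026855)
8.425 [0.49452337 0.21851298 0.19229659] 0.993456366695192
```

View pics/w6.png

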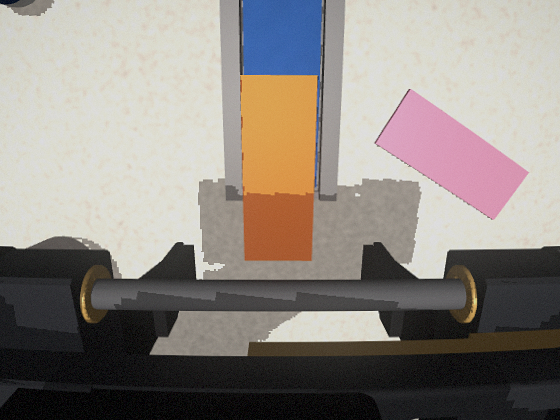

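Emit:
move_arm:
  series:
    - [[0, -0.04, 0, -0.16, 0, -0.3, 1], [0, 0, 0, 0, 0, -0.5, 1], [0, 0, 0, 0, 0, 0, 1]]

```text
time_s: 8.8
tcp_pos: [0.4864, 0.2189, 0.1436]
ee_rot: [[0.003, 0.087, -0.996], [0.0, -0.996, -0.087], [-1.0, 0.0, -0.003]]
wrist_force: [0.1, 0.5, 0.4]
gripper_width: 0.997
```

Emit:
move_arm:
  series:
    - [[0, 0.02, 0, -0.02, 0, -0.35, 1], [0, 0.02, 0, -0.02, 0, -0.35, 1], [0, 0, 0, 0, 0, 0, 1], [0, 0, 0, 0, 0, 0, 1]]

```text
time_s: 9.3
tcp_pos: [0.488, 0.221, 0.1053]
ee_rot: [[0.005, 0.088, -0.996], [0.004, -0.996, -0.088], [-1.0, -0.004, -0.005]]
wrist_force: [0.5, 0.1, 0.1]
gripper_width: 1.0
```

Emit:
move_arm:
  series:
    - [[-0.03, 0.04, 0, -0.05, -0.04, -0.1, 1], [0, 0, 0, 0, 0, 0, 1]]

```text
time_s: 9.55
tcp_pos: [0.4856, 0.219, 0.1008]
ee_rot: [[0.001, 0.088, -0.996], [0.002, -0.996, -0.088], [-1.0, -0.002, -0.001]]
wrist_force: [0.6, -0.8, -0.0]
gripper_width: 1.002
```

Emit:
move_arm:
  series:
    - [[0, 0, 0, 0, 0, 0, 0.7], [0, 0, 0, 0, 0, 0, 0.6], [0, 0, 0, 0, 0, 0, 0.5], [0, 0, 0, 0, 0, 0, 0.4], [0, 0, 0, 0, 0, 0, 0], [0, 0, 0, 0, 0, 0, 0]]

```text
time_s: 10.3
tcp_pos: [0.4855, 0.2186, 0.1014]
ee_rot: [[0.001, 0.088, -0.996], [0.002, -0.996, -0.088], [-1.0, -0.002, -0.001]]
wrist_force: [-0.1, -1.0, 0.8]
gripper_width: 0.567
```

Emit:
move_arm:
  series:
    - [[0, 0, 0, 0, 0, 0.05, 0], [0, 0, 0, 0, 0, 0.1, 0], [0, 0, 0, 0, 0, 0.15, 0], [0, 0, 0, 0, 0, 0.2, 0], [0, 0, 0, 0, 0, 0, 0]]

```text
time_s: 10.92
tcp_pos: [0.486, 0.2193, 0.1341]
ee_rot: [[0.003, 0.088, -0.996], [0.003, -0.996, -0.088], [-1.0, -0.003, -0.003]]
wrist_force: [-0.4, 0.1, -1.8]
gripper_width: 0.565
```

```bash

python3 - <<'E'
from m import *
p,d=cap('wrist','w7'); m=orange('wrist',p,d); C=cloud('wrist',d,m)
c=C.mean(0); u,s,v=np.linalg.svd(C-c,full_matrices=False); print(m.sum(),c,C.min(0),C.max(0),v[2])
s=r.sense(); print(s['time_s'],s['tcp_pos'],s['ee_rot'][:,0])
E
```

```text
29691 [0.54359283 0.223297   0.08172647] [4.83563253e-01 1.80096820e-01 1.03401979e-04] [0.59416857 0.25044685 0.08494401] [ 4.44721066e-03 -1.99262102e-04  9.99990091e-01]
10.975 [0.48559315 0.2190398  0.13344647] [ 0.00182145  0.00261761 -0.99999492]
```

View pics/w7.png

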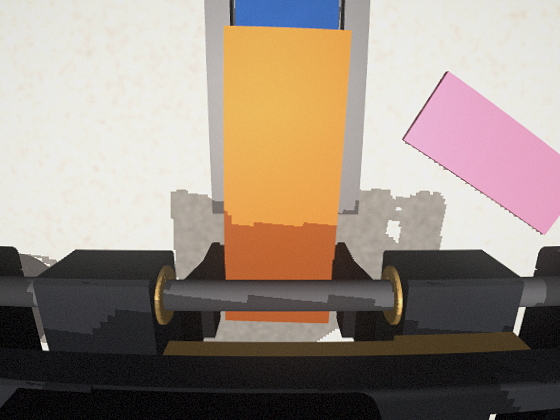

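```bash

python3 - <<'E'
from h import *
print(np.round(r.sense()['joints'],1))
E
```

```text
[ 41.7  23.1 -24.2  -0.1 -42.5  53.4]
```

Emit:
move_arm:
  series:
    - [[0, 0, 0, 0, 0, 0.3, 0], [0, 0, 0, 0, 0, 0.5, 0], [0, 0, 0, 0, 0, 0.3, 0], [0, 0, 0, 0, 0, 0, 0]]

```text
time_s: 11.48
tcp_pos: [0.4844, 0.2182, 0.1997]
ee_rot: [[-0.002, 0.087, -0.996], [0.001, -0.996, -0.087], [-1.0, -0.001, 0.002]]
wrist_force: [0.9, 0.6, -0.3]
gripper_width: 0.569
```

Emit:
move_arm:
  series:
    - [[0, 0, 0, 0.05, -0.4, 0, 0], [0, 0, 0, 0.08, -0.7, 0, 0], [0, 0, 0, 0.08, -0.8, 0, 0], [0, 0, 0, 0.08, -0.8, 0, 0], [0, 0, 0, 0.08, -0.8, 0, 0], [0, 0, 0, 0.08, -0.8, 0, 0], [0, 0, 0, 0.08, -0.8, 0, 0], [0, 0, 0, 0.08, -0.8, 0, 0], [0, 0, 0, 0.05, -0.7, 0, 0], [0, 0, 0, 0, -0.5, 0, 0], [0, 0, 0, 0, -0.3, 0, 0], [0, 0, 0, 0, 0, 0, 0], [0, 0, 0, 0, 0, 0, 0]]

```text
time_s: 13.1
tcp_pos: [0.5168, -0.2387, 0.1835]
ee_rot: [[-0.026, 0.088, -0.996], [0.001, -0.996, -0.088], [-1.0, -0.003, 0.026]]
wrist_force: [1.0, -0.2, -0.4]
gripper_width: 0.564
```

Emit:
move_arm:
  series:
    - [[0, -0.1, 0, 0.1, -0.5, 0.1, 0], [0, -0.1, 0, 0.1, -0.5, 0, 0], [0, 0, 0, 0, 0, 0, 0], [0, 0, 0, 0, 0, 0, 0]]

```text
time_s: 13.6
tcp_pos: [0.5297, -0.2951, 0.1895]
ee_rot: [[0.002, 0.095, -0.996], [0.002, -0.996, -0.095], [-1.0, -0.002, -0.002]]
wrist_force: [0.0, -0.5, -1.6]
gripper_width: 0.563
```

```bash

cat > q.py <<'E'
from m import *
import sys
p,d=cap('wrist',sys.argv[1]); m=orange('wrist',p,d); s=r.sense(); t=s['tcp_pos']
n,l,st,_=cv2.connectedComponentsWithStats(m.astype(np.uint8)); 
m=cv2.erode(m.astype(np.uint8),np.ones((3,3)))>0
C=cloud('wrist',d,m); C=C[abs(C[:,2]-np.median(C[:,2]))<.012]
c=C.mean(0); u,_,v=np.linalg.svd(C-c,full_matrices=False)
k=cv2.minAreaRect((C[:,:2]*1000).astype(np.float32)); print('z',np.median(C[:,2]),'normal',v[2],k, 'far x',C[:,0].max())
R=s['ee_rot']; print(t,R[:,0],R[:,1],s['wrist_force'])
E
python3 q.py w8
```

```text
z 0.13776542872876035 normal [-0.00514512 -0.00114727 -0.99998611] ((582.8885498046875, -290.7727355957031), (107.69942474365234, 49.3565788269043), 3.4565036296844482) far x 0.6377093718321685
[ 0.52978939 -0.29501556  0.18953199] [ 0.00157974  0.00205971 -0.99999663] [ 0.09500826 -0.99547467 -0.00190031] [-0.29981243 -0.18027029 -0.22673424]
```

View pics/w8.png

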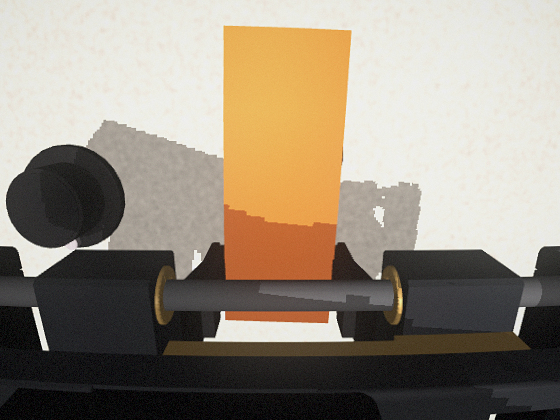

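Emit:
move_arm:
  series:
    - [[0, 0, 0, 0, -0.11, -0.3, 0], [0, 0, 0, 0, 0, -0.4, 0], [0, 0, 0, 0, 0, -0.25, 0], [0, 0, 0, 0, 0, 0, 0], [0, 0, 0, 0, 0, 0, 0]]

```text
time_s: 14.28
tcp_pos: [0.5293, -0.2997, 0.1285]
ee_rot: [[-0.0, 0.098, -0.995], [0.003, -0.995, -0.098], [-1.0, -0.003, 0.0]]
wrist_force: [-0.4, -0.0, -0.0]
gripper_width: 0.568
```

```bash

python3 q.py w9; python3 - <<'E'
from m import *
p,d=cap('top','t9');p,d=cap('scene','s9'); m=orange('scene',p,d); print(m.sum(),rect('scene',m,.07)[0])
E
```

```text
z 0.07669892506860759 normal [-7.09299807e-03  2.16323736e-04 -9.99974821e-01] ((582.2047729492188, -295.06048583984375), (107.86930084228516, 49.561279296875), 3.896955966949463) far x 0.6372827759684988
[ 0.52922301 -0.29962871  0.12855064] [-4.44730380e-04  3.02543745e-03 -9.99995324e-01] [ 0.09823293 -0.99515876 -0.00305449] [-0.11822304 -0.16335265 -0.67947807]
1572 ((567.7695922851562, -301.2882385253906), (130.69772338867188, 51.21701431274414), 4.187748432159424)
```

View pics/s9.png

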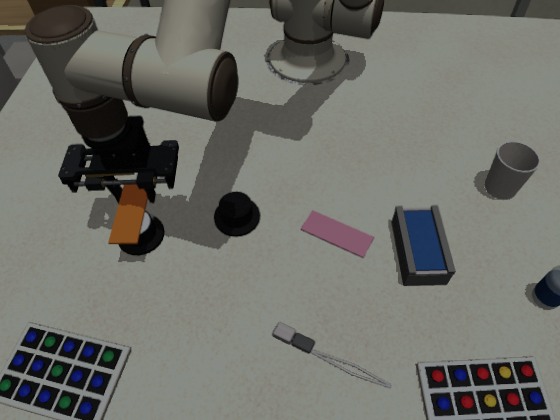

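Emit:
move_arm:
  series:
    - [[-0.02, 0, 0, 0, -0.02, -0.15, 0], [0, 0, 0, 0, 0, -0.15, 0], [0, 0, 0, 0, 0, 0, 0], [0, 0, 0, 0, 0, 0, 0]]

```text
time_s: 14.92
tcp_pos: [0.5296, -0.3012, 0.1105]
ee_rot: [[0.002, 0.098, -0.995], [-0.001, -0.995, -0.098], [-1.0, 0.001, -0.002]]
wrist_force: [0.4, 0.0, -0.2]
gripper_width: 0.568
```

Emit:
move_arm:
  series:
    - [[0, 0, 0, 0, 0, -0.1, 0], [0, 0, 0, 0, 0, -0.03, 0], [0, 0, 0, 0, 0, 0, 0]]

```text
time_s: 15.3
tcp_pos: [0.5298, -0.3012, 0.1024]
ee_rot: [[0.002, 0.098, -0.995], [-0.001, -0.995, -0.098], [-1.0, 0.001, -0.002]]
wrist_force: [0.1, -0.0, -0.2]
gripper_width: 0.562
```

```bash

python3 q.py w10
```

```text
z 0.05071652801882577 normal [0.00429709 0.00415867 0.99998212] ((583.011474609375, -296.8984680175781), (107.48133850097656, 49.52295684814453), 3.733440399169922) far x 0.637837630964327
[ 0.52976281 -0.30118778  0.10244136] [ 2.44327917e-03 -7.85133825e-04 -9.99996707e-01] [ 0.09810753 -0.9951753   0.00102105] [-0.42116969  0.21491192 -0.73165074]
```

Emit:
move_arm:
  series:
    - [[0, 0, 0, 0, 0, -0.025, 0]]

```text
time_s: 15.48
tcp_pos: [0.5299, -0.3012, 0.1011]
ee_rot: [[0.003, 0.098, -0.995], [-0.001, -0.995, -0.098], [-1.0, 0.001, -0.003]]
wrist_force: [0.4, -0.7, -0.6]
gripper_width: 0.564
```

Emit:
move_arm:
  series:
    - [[0, 0, 0, 0, 0, -0.02, 0]]

```text
time_s: 15.6
tcp_pos: [0.5299, -0.3013, 0.1002]
ee_rot: [[0.003, 0.098, -0.995], [-0.001, -0.995, -0.098], [-1.0, 0.001, -0.003]]
wrist_force: [-2.1, 1.6, 3.9]
gripper_width: 0.566
```

Emit:
move_arm:
  series:
    - [[0, 0, 0, 0, 0, 0, 0], [0, 0, 0, 0, 0, 0, 0.65], [0, 0, 0, 0, 0, 0, 0.75], [0, 0, 0, 0, 0, 0, 0.9], [0, 0, 0, 0, 0, 0, 1], [0, 0, 0, 0, 0, 0, 1]]

```text
time_s: 16.35
tcp_pos: [0.5303, -0.3014, 0.1004]
ee_rot: [[0.004, 0.098, -0.995], [-0.001, -0.995, -0.098], [-1.0, 0.002, -0.004]]
wrist_force: [0.4, 0.2, -1.0]
gripper_width: 0.964
```

```bash

python3 q.py w11
```

```text
z 0.04909114409388263 normal [-7.28583708e-05 -5.87116547e-04 -9.99999825e-01] ((583.2503051757812, -296.9234619140625), (107.44468688964844, 49.36800765991211), 3.76682710647583) far x 0.6383342562993297
[ 0.53031871 -0.30139938  0.10043528] [ 0.00424398 -0.00147761 -0.9999899 ] [ 0.0983519  -0.99514991  0.00188786] [-0.17102989  0.56159114  0.60126266]
```

View pics/w11.png

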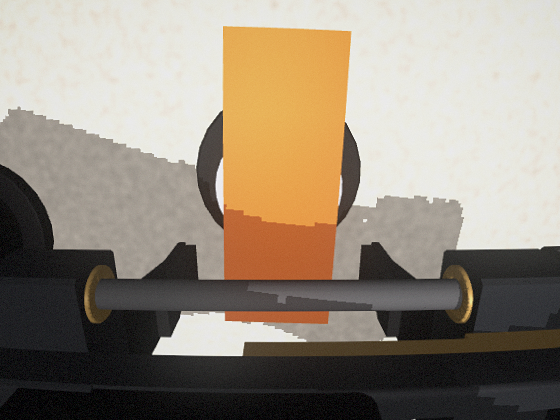

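The wrist view shows the plate flat (top at z 0.049) on the lit lamp, with white showing evenly on both sides at columns 218 and 342. Retreating straight up.

Emit:
move_arm:
  series:
    - [[0, 0, 0, 0, 0, 0.15, 1], [0, 0, 0, 0, 0, 0.3, 1], [0, 0, 0, 0, 0, 0.5, 1], [0, 0, 0, -0.3, 0, 0.6, 1], [0, 0, 0, -0.6, 0, 0.5, 1], [0, 0, 0, -0.6, 0, 0.3, 1], [0, 0, 0, 0, 0, 0, 1], [0, 0, 0, 0, 0, 0, 1]]

```text
time_s: 17.4
tcp_pos: [0.4384, -0.3015, 0.2499]
ee_rot: [[0.009, 0.099, -0.995], [-0.004, -0.995, -0.1], [-1.0, 0.005, -0.009]]
wrist_force: [0.3, 0.2, 0.5]
gripper_width: 0.998
```

```bash

python3 - <<'E'
from m import *
for n in ['scene','top','wrist']:
    p,d=cap(n,n+'12'); m=orange(n,p,d); C=cloud(n,d,m); print(n,m.sum(),rect(n,m,.049)[0],np.median(C[:,2]),np.linalg.svd(C-C.mean(0),full_matrices=False)[2][2])
    hsv=cv2.cvtColor(p,cv2.COLOR_RGB2HSV); b=((hsv[...,0]>100)&(hsv[...,0]<120)&(hsv[...,1]>140)).astype(np.uint8)
    b[:, :]=b
    if n!='wrist':
        k,l,st,_=cv2.connectedComponentsWithStats(b); bm=l==1+np.argmax(st[1:,4]); print(' blue',rect(n,bm,.046)[0])
print(r.sense()['tcp_pos'],r.sense()['wrist_force'])
E
```

```text
scene 1585 ((572.83544921875, -299.6664733886719), (130.7326202392578, 50.62324523925781), 3.6308491230010986) 0.04957499965528467 [-0.00843583  0.00427308  0.99995529]
 blue ((578.088134765625, 222.92413330078125), (122.1601791381836, 50.57250213623047), 5.032226085662842)
top 1213 ((595.9258422851562, -295.6253356933594), (78.36417388916016, 49.53231430053711), 3.5615413188934326) 0.048456245576703194 [ 0.00408005 -0.00693328  0.99996764]
 blue ((576.2432250976562, 224.68173217773438), (122.02033996582031, 51.38398361206055), 4.453659534454346)
wrist 7506 ((555.0695190429688, -298.8718566894531), (94.68206787109375, 50.142364501953125), 3.6595146656036377) 0.04858378834781307 [ 2.40919921e-03 -9.39865466e-04  9.99996656e-01]
[ 0.43867089 -0.30141872  0.24890442] [ 0.14391244 -0.92699652  0.0539596 ]
```

View pics/scene12.png

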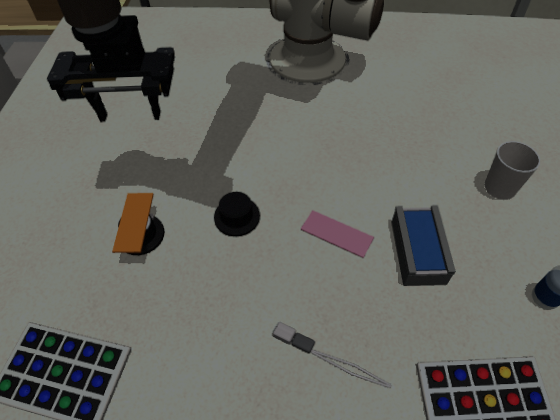

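View pics/wrist12.png

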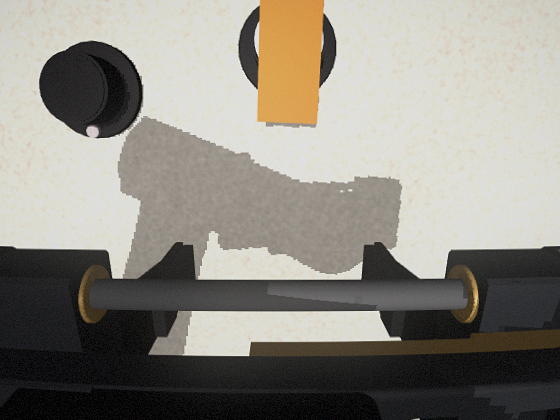

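The scene view shows the orange plate on the lit lamp at (134,222) and the blue plate in its holder at (425,240). By the scene camera the plate's centre is (0.573, -0.300) and the lamp's is (0.572, -0.299), so I'm handing in.

```bash
python3 -c "
from h import *
print(r.finish_job())"
```

```text
the job is handed in; nothing more can be done
None
```

The orange plate is lying flat and centred on the lit lamp, and the job was handed in after about 17.5 s of the 45 s allowed. The hand-in gave no verdict.

**Slide:** I pressed the plate's rear half with the shut gripper at roughly 6 to 8 N, about 18 N for a moment at first contact. That dragged it about 45 mm, leaving about 44 mm overhanging the front.

**Lift and placing:** I pinched the overhanging end by its long edges, and the plate came up flat. I carried it over and lowered it onto the lamp until I felt light contact of about 4 N, then opened the gripper and moved clear.

**Last checks:**
- **Centring:** in the scene camera the plate's centre and the lamp's are about 1 mm apart. Across all the measurements the error is probably no more than 2 to 3 mm, against the 18 mm allowed.
- **Height and tilt:** the plate's top is at z about 0.049 m, as expected. Its tilt is under 0.6°.
- **Blue plate:** it is still in the holder, about 1 to 3 mm from my estimate of the holder's middle.
- **Robot:** the gripper is clear of everything.

**Disagreements:** the top and scene cameras differed by 1 to 2.5 mm on the lamp and plate positions. In the last top view the gripper partly hid the plate, so I did not use that reading for its centre.

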